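# Reassemble the clay shredder rotor

### The job

Take the end cap off the rotor's shaft and set it aside, then put all the loose cutter plates from the bench onto the splined shaft of the rotor stand, on top of the plate that is already there, so that from bottom to top the single teeth point alternately to opposite sides, each plate lying flat on the one below. Then slip the cap back over the shaft and press it down firmly (about 10 N) so that it is fully home on the top plate, and leave everything so. Do not knock over the spray bottle, the bowl or the glaze jar.

Things in the scene. Friction and masses are not known exactly. Their poses are not given: they have to be found in the camera images.
- hub: fixed rotor stand: base 110 x 110 x 12 mm, collar 48 mm across up to z = 24 mm, splined upright shaft on it up to 86 mm: core 24 mm across (top 8 mm conical), two ribs along +y and -y, 10 mm thick, reaching 17 mm from the axis, rounded tops at 81 mm. Origin: on the shaft axis at bench height. Plates have about 2 mm play on it every way, the cap 2 mm along the ribs and up to 6 mm across them
- hub_seat (a point): point on the shaft's axis at the top of the collar, 24 mm above the bench, on which the lowest plate lies; axes as the stand's
- plate1: loose steel cutter plate, flat on the bench: body 56 mm wide (its x), 70 mm long (y -35 to +35), 8 mm thick, one stepped tooth at the +y end out to y = 60 mm. Keyed hole: 28 x 28 mm plus keyways 14 mm wide reaching y = +-19 mm, so it fits the shaft with the tooth either way. Origin: hole centre, underside. 3 to 5 of plate1..plate5 are there, the rest absent. 0.13 to 0.23 kg
- plate2: loose steel cutter plate, flat on the bench: body 56 mm wide (its x), 70 mm long (y -35 to +35), 8 mm thick, one stepped tooth at the +y end out to y = 60 mm. Keyed hole: 28 x 28 mm plus keyways 14 mm wide reaching y = +-19 mm, so it fits the shaft with the tooth either way. Origin: hole centre, underside. 3 to 5 of plate1..plate5 are there, the rest absent. 0.13 to 0.23 kg
- plate3: loose steel cutter plate, flat on the bench: body 56 mm wide (its x), 70 mm long (y -35 to +35), 8 mm thick, one stepped tooth at the +y end out to y = 60 mm. Keyed hole: 28 x 28 mm plus keyways 14 mm wide reaching y = +-19 mm, so it fits the shaft with the tooth either way. Origin: hole centre, underside. 3 to 5 of plate1..plate5 are there, the rest absent. 0.13 to 0.23 kg
- plate4: loose steel cutter plate, flat on the bench: body 56 mm wide (its x), 70 mm long (y -35 to +35), 8 mm thick, one stepped tooth at the +y end out to y = 60 mm. Keyed hole: 28 x 28 mm plus keyways 14 mm wide reaching y = +-19 mm, so it fits the shaft with the tooth either way. Origin: hole centre, underside. 3 to 5 of plate1..plate5 are there, the rest absent. 0.13 to 0.23 kg
- plate5: loose steel cutter plate, flat on the bench: body 56 mm wide (its x), 70 mm long (y -35 to +35), 8 mm thick, one stepped tooth at the +y end out to y = 60 mm. Keyed hole: 28 x 28 mm plus keyways 14 mm wide reaching y = +-19 mm, so it fits the shaft with the tooth either way. Origin: hole centre, underside. 3 to 5 of plate1..plate5 are there, the rest absent. 0.13 to 0.23 kg
- plate1_tooth (a point): tip of plate1's tooth, 60 mm along its +y from the hole's centre, mid-thickness
- plate2_tooth (a point): tip of plate2's tooth, 60 mm along its +y from the hole's centre, mid-thickness
- plate3_tooth (a point): tip of plate3's tooth, 60 mm along its +y from the hole's centre, mid-thickness
- plate4_tooth (a point): tip of plate4's tooth, 60 mm along its +y from the hole's centre, mid-thickness
- plate5_tooth (a point): tip of plate5's tooth, 60 mm along its +y from the hole's centre, mid-thickness
- first_a: a plate like plate1, with the same axes and origin, already lying on the collar at the bottom of the shaft, its tooth towards the stand's +y. Either first_a or first_b is there, the other is absent (None).
- first_a_tooth (a point): tip of first_a's tooth, 60 mm along its +y
- first_b: a plate like plate1, with the same axes and origin, already lying on the collar at the bottom of the shaft, its tooth towards the stand's -y. Either first_a or first_b is there, the other is absent (None).
- first_b_tooth (a point): tip of first_b's tooth, 60 mm along its +y
- cap: loose aluminium end cap like an upturned cup: 50 mm outside diameter, 44 mm high, flat closed top 8 mm thick, bore 40 mm across and 36 mm deep, 0.16 to 0.26 kg. Origin: centre of the open lower rim, z up. At the start it hangs mouth down over the shaft's end, rim 50 mm above the bench. Over three or more plates besides the first its rim comes to rest on the topmost plate
- sprayer: spray bottle, bystander, upright, 72 mm across, about 200 mm tall; origin under its centre
- bowl: small terracotta bowl, bystander, 100 mm across, 50 mm high; origin under its centre
- glaze_jar: glass glaze jar, bystander, 72 mm across, 85 mm high; origin under its centre
Things that resemble listed ones, but are neither listed nor needed, are in the scene too. What is shaped like the plate3 but purple or red is not meant.

How it is judged:
By the outcome, as a careful person would: the job done as asked, in the order asked, and still so for the second after the job is handed in, with the robot touching nothing.
Of first_a, first_b only 1 to 1 are there at a start; the rules pass over those that are not, and their reading is None.
Of plate1, plate2, plate3, plate4, plate5 only 3 to 5 are there at a start; the rules pass over those that are not, and their reading is None.
At some moment in a run one of plate1, plate2, plate3, plate4, plate5 may be knocked a few centimetres aside while the robot is not near it.
It also fails if it takes over 210 s, if anything falls off the work surface, if the arm or the gripper's body presses on something with over 40 N, if the wrist force passes 120 N, or if a joint passes its speed limit or range.

### The arm

A 6-joint arm with a two-finger parallel gripper is mounted at the origin on the work surface. World frame = base frame: x ahead of the robot, y to its left, z up, the work surface at z = 0. Lengths are in m, angles in rad, forces in N, time in s.
With the tool pointing down it reaches from about 0.2 to 0.875 m from the base axis. Payload 3.4 kg.
Tool frame: the origin (TCP) lies at the very end of the fingers, on their centre line; the grasp point (between the pads) lies 19 mm behind it; y points along the fingers, x is the direction in which the jaws open and shut, and the axes are right-handed (so a half turn about y gives the same grasp; the last joint's range is limited). The gripper opens to 94 mm and grips with 3 to 60 N. Pads are 16 mm wide; open, the fingers measure 119 mm over their backs; the gripper's body (75 mm by 177 mm) begins 78 mm behind the grasp point.
Start: joints at [-1.249, 0.276, 1.505, -0, 1.361, -0.121], TCP at [0.246, -0.52, 0.205] pointing down, gripper open.
Joint ranges: [-2.89, 2.89], [-0.75, 2.08], [0.22, 2.7], [-1.18, 4.32], [0.11, 2.71], [-2.7, 2.7]. Speed limits (rad/s): [2.57, 2.57, 3.14, 3.14, 3.14, 3.14].

### API

Orientations are given as a unit quaternion [x, y, z, w].
In Python, from workcell import robot, vision, finder gives the robot as it stands. The module is installed in compiled form; this text tells all that it offers.
- The arm moves only by the tool drive_tool, never from a script. Its argument "motion" is a list of rows, each a list of 3 entries, a list of its own where there are three numbers: the shift along the tool's x, y, z as a fraction of full scale, then the turn about the tool's y as a fraction of full scale, then the finger opening in mm, from 0 to 94. A call has exactly 10 rows; each row is the pose to reach, as a shift and turn from the pose commanded when the call began, along the tool's axes at that moment, turning the shorter way round; what a row does not reach only later rows make up. Full scale, the value 1, is 0.4 m for a shift and 180 degrees for a turn. A row lasts 1/12 s, in which the tool goes at most 41.7 mm and 7.16 degrees, less where a joint would pass 70% of its speed; a pose out of reach is approached as far as the arm can. A call with a number of a shift or a turn outside -1 to 1 is refused whole. A call with a gripper value outside its range is refused whole. The fingers move at their own pace and stop on an object; the grip force is fixed at half the most. Time passes only in rows, so rows that repeat a pose let the fingers close, or fill a call up. It gives the time, the measured TCP pose, the force and the opening at its end, in the units of the state.
- robot.get_obs(): the state, without advancing time (a new reading comes with each control period).
- vision.read_camera(name): name is "scene" or "top" or "wrist"; returns the picture (420x560x3 uint8, red, green, blue); there is no depth.
- vision.camera_model(name): a dict with "camera_matrix" (3x3 intrinsics, pixels), "k1" (the pictures are not rectified: a ray, as slopes to the right and down, at radius r is drawn at 1 + k1 r^2 times it, then the intrinsics apply), "R" (3x3) and "t" (3): a world point X has camera coordinates R X + t; the wrist camera has in their place "T_tool_cam" (4x4, takes a point from camera to tool coordinates, whose origin is the TCP and whose axes are the tool frame's). Camera axes: x right, y down, z forward; pixel columns grow to the right and rows downward; lengths in m; the calibration is good to about 2 mm. A picture is of the moment at which its call begins: read the wrist's pose just before it. camera_model takes no time and is no camera call.
- robot.job_done(): hands the job in, once; it reports no verdict.
Trained networks look in the newest picture that a camera, given by its name, has taken for a name from the list of things; names that differ only in an ending like _2 or _b are one class to them, and where a whole thing is asked for, a point or a joint stands for the part that bears it (a point fixed in the world has none). Each returns a list of dicts, best first, with "confidence" (0 to 1); they miss things now and then, are a little off and sometimes report something else, mostly with a low value. They report only what shows in the picture. A call takes as long as a camera call. They do not tell look-alikes from the thing itself.
- finder.recognise(camera, target): "point" ([row, column] in pixels, amid what is visible of it).
- finder.silhouettes(camera, target): "region" (420x560 bool, what is visible of it) and "point" ([row, column] in pixels, amid what is visible of it).
The state is a dict: "time_s": time; "joint_positions": joint angles; "joint_velocities": joint speeds; "joint_torque": joint torques, N m; "ee_pos": TCP position; "tool_rot": TCP orientation; "contact_force": force on the tool from outside, world axes, zero at the start; "moment": the same for the moment, N m; "finger_gap": opening from 0.0 (shut) to 1.0 (fully open).
Only numpy, scipy, OpenCV 4.12 (cv2) and the standard library are available. Lean on these libraries where they do the work, as an engineer would, in place of code of your own. Each camera call takes 0.05 s, during which the arm holds its last target. There are 200 camera calls.

## Working session

There is one attempt and no reset: what is moved stays moved. The work goes in short steps, Python scripts to look and compute and a tool call to move; the robot and the scene stay as the last step left them, time stands still between calls to the robot, and variables do not carry over. Pictures are saved under pics/ and viewed, about 12 in all and at most 16, crops included, and the job is handed in when it is done.

Besides the shell and the picture viewer there is one more tool, called after "Emit:" as name(argument=value, ...) on one line, values as JSON. drive_tool: Moves the arm, as the interface text tells. Shift numbers are shares of 0.4 m and turn numbers shares of 180 degrees, none past 1 either way. Its arguments: {"type":"object","properties":{"motion":{"type":"array","items":{"type":"array"}}},"required":["motion"]}

```bash
mkdir -p pics
cat > h.py <<'E'
import numpy as np, cv2
from workcell import robot, vision, finder
from scipy.spatial.transform import Rotation as Rn
def snap(cam,name=None):
    im=vision.read_camera(cam)
    if name: cv2.imwrite('pics/'+name,im[:,:,::-1])
    return im
def cam(name,obs=None):
    m=vision.camera_model(name)
    K=np.array(m['camera_matrix']);k1=m['k1']
    if 'R' in m: R=np.array(m['R']);t=np.array(m['t'])
    else:
        obs=obs or robot.get_obs()
        T=np.eye(4);T[:3,:3]=Rn.from_quat(obs['tool_rot']).as_matrix();T[:3,3]=obs['ee_pos']
        W=np.linalg.inv(T@np.array(m['T_tool_cam']));R=W[:3,:3];t=W[:3,3]
    return K,k1,R,t
def proj(c,X):
    K,k1,R,t=c
    p=np.atleast_2d(X)@R.T+t; s=p[:,:2]/p[:,2:]
    s=s*(1+k1*(s**2).sum(1,keepdims=True))
    return s@K[:2,:2].T+K[:2,2]   # (col,row)
def unproj(c,uv,z):
    K,k1,R,t=c
    d=(np.atleast_2d(uv)-K[:2,2])@np.linalg.inv(K[:2,:2]).T
    s=d.copy()
    for _ in range(20): s=d/(1+k1*(s**2).sum(1,keepdims=True))
    r=np.c_[s,np.ones(len(s))]@R; o=-R.T@t
    return o+r*((z-o[2])/r[:,2:])
E
python3 - <<'E'
from h import *
o=robot.get_obs();print(o)
for c in ['scene','top','wrist']:
    snap(c,f'{c}0.png'); print(c,{k:np.round(v,4).tolist() for k,v in vision.camera_model(c).items()})
E
```

```text
{'time_s': 0.0, 'joint_positions': array([-1.24900690e+00,  2.76569885e-01,  1.50611854e+00, -8.66394645e-06,
        1.36069207e+00, -1.21000602e-01]), 'joint_velocities': array([ 1.88220858e-03,  1.11369062e-03, -6.96982446e-04, -6.90500761e-05,
       -9.87420341e-04,  7.73994723e-04]), 'joint_torque': array([ 5.26883705e-04, -4.04588664e+01, -2.37228817e+01,  7.02714454e-02,
        3.44114390e-02, -1.37580168e-04]), 'ee_pos': array([ 0.24617686, -0.51900888,  0.20462488]), 'tool_rot': array([-0.59719395,  0.37849134, -0.37750854,  0.59798913]), 'contact_force': array([-0.73900911,  0.14456751,  0.83235135]), 'moment': array([-0.01144517,  0.05076226, -0.00596781]), 'finger_gap': 0.996858033190333}
scene {'camera_matrix': [[476.1188, 0.0, 283.0244], [0.0, 476.1188, 215.6502], [0.0, 0.0, 1.0]], 'k1': -0.1243, 'R': [[-0.8607, 0.5091, -0.0057], [0.3999, 0.6692, -0.6263], [-0.315, -0.5414, -0.7795]], 't': [0.4903, -0.1948, 1.5481]}
top {'camera_matrix': [[496.9994, 0.0, 278.2429], [0.0, 496.9994, 218.8245], [0.0, 0.0, 1.0]], 'k1': 0.0049, 'R': [[-0.0197, -0.9998, 0.0062], [-0.9917, 0.0187, -0.1275], [0.1274, -0.0087, -0.9918]], 't': [-0.0094, 0.5631, 1.3251]}
wrist {'camera_matrix': [[310.9005, 0.0, 279.2316], [0.0, 310.9005, 210.7054], [0.0, 0.0, 1.0]], 'k1': 0.0155, 'T_tool_cam': [[1.0, -0.0001, -0.0003, 0.0007], [0.0002, -0.2435, 0.9699, -0.1787], [-0.0001, -0.9699, -0.2435, 0.0699], [0.0, 0.0, 0.0, 1.0]]}
```

View pics/top0.png

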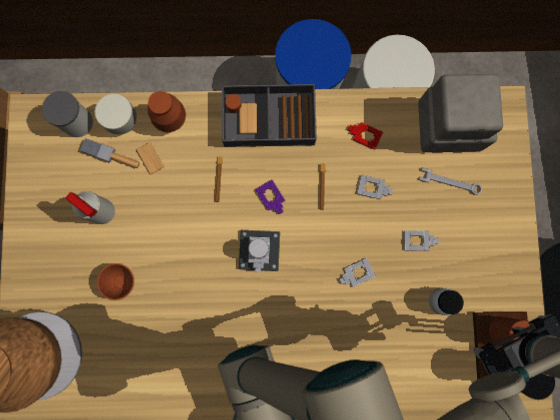

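View pics/scene0.png

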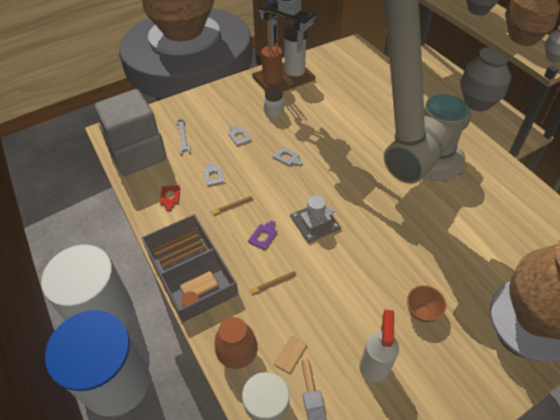

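Top view: three grey plates at about (col,row) (373,187), (418,241) and (358,272), the hub with the cap at (259,250), the jar at (446,301), the bowl at (115,281) and the sprayer at (95,207). The purple and red look-alikes are at (269,195) and (367,135).

```bash
cat >> h.py <<'E'
def yaw(o): 
    x=Rn.from_quat(o['tool_rot']).as_matrix()[:,0]; return np.degrees(np.arctan2(x[1],x[0]))
def goto(p,yw=None):
    """numbers for drive_tool from the present pose to TCP p, jaw axis yaw yw (deg, mod 180)"""
    o=robot.get_obs();R=Rn.from_quat(o['tool_rot']).as_matrix()
    a=np.radians(yaw(o)); R=np.array([[np.cos(a),0,-np.sin(a)],[np.sin(a),0,np.cos(a)],[0,-1,0]])
    d=R.T@(np.array(p)-o['ee_pos'])/0.4
    t=None
    if yw is not None: t=-((yw-yaw(o)+90)%180-90)/180
    print('pos',np.round(o['ee_pos'],4),'yaw %.1f'%yaw(o),'q6 %.2f'%o['joint_positions'][5],'-> shift',np.round(d,4),'turn',t and round(t,4))
E
python3 - <<'E'
from h import *
o=robot.get_obs();print('yaw',yaw(o))
c=cam('top');im=snap('top')
for n,z in [('plate1',.008),('cap',.094),('hub',.012),('first_a',.032),('first_a_tooth',.028),('glaze_jar',.04),('bowl',.03),('sprayer',.1),('plate1_tooth',.004)]:
    for r in finder.recognise('top',n):
        p=np.array(r['point'])[::-1]; print(n,round(r['confidence'],2),np.round(p,1),np.round(unproj(c,p,z)[0],3))
snap('wrist','w0.png')
E
```

```text
yaw -64.62727439251564
plate1 0.93 [354.2 277.3] [ 0.4   -0.227  0.008]
plate1 0.85 [271.5 197. ] [ 0.629 -0.003  0.008]
plate1 0.82 [363.1 131.7] [ 0.813 -0.268  0.008]
plate1 0.74 [422.3 242.8] [ 0.492 -0.42   0.008]
plate1 0.57 [378.2 189.1] [ 0.646 -0.304  0.008]
cap 0.62 [256.3 242.8] [0.494 0.039 0.094]
hub 0.79 [271.9 250.9] [ 0.477 -0.001  0.012]
first_a 0.58 [256.4 262.8] [0.444 0.041 0.032]
first_a 0.52 [376.2 186.1] [ 0.65  -0.294  0.032]
first_a_tooth 0.84 [259.1 259. ] [0.454 0.034 0.028]
first_a_tooth 0.38 [377.  190.6] [ 0.638 -0.296  0.028]
glaze_jar 0.76 [443.8 299. ] [ 0.337 -0.459  0.04 ]
glaze_jar 0.37 [422.  242.8] [ 0.489 -0.41   0.04 ]
bowl 0.77 [117.8 279.8] [0.406 0.416 0.03 ]
sprayer 0.88 [ 91.  203.6] [0.604 0.468 0.1  ]
```

Run:
```python
import cv2
a=cv2.imread('pics/top0.png');b=cv2.imread('pics/wrist0.png')
import numpy as np
cv2.imwrite('pics/m0.png',np.vstack([cv2.resize(a[160:300,230:450],(700,445),interpolation=cv2.INTER_CUBIC)]))
```

```text
(no output)
```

View pics/m0.png

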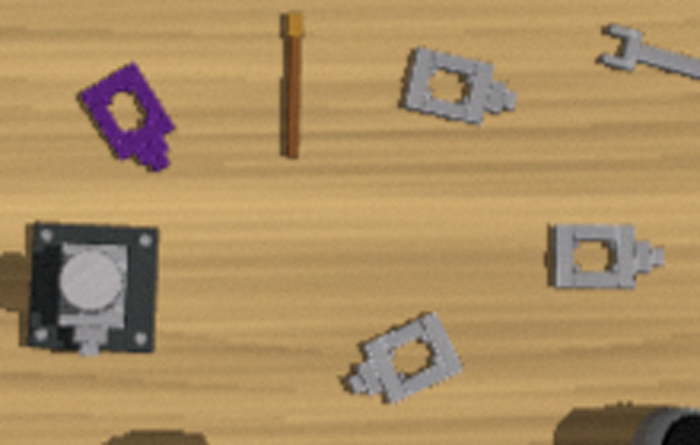

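First plate's tooth points to world -x, so the order upward is +x, -x, +x. Going above the hub for a wrist view.

```bash
python3 -c "
from h import *
goto([.46,.035,.27],-90)"
```

```text
pos [ 0.2464 -0.5196  0.2055] yaw -64.6 q6 -0.12 -> shift [-1.0239 -0.1613  1.0766] turn 0.1409
```

Emit:
drive_tool(motion=[[[-0.1,-0.016,0.107],0.014,94],[[-0.2,-0.032,0.21],0.028,94],[[-0.3,-0.048,0.32],0.042,94],[[-0.4,-0.064,0.42],0.056,94],[[-0.5,-0.08,0.52],0.07,94],[[-0.6,-0.095,0.63],0.084,94],[[-0.7,-0.11,0.74],0.1,94],[[-0.8,-0.13,0.84],0.115,94],[[-0.9,-0.15,0.95],0.13,94],[[-1,-0.161,1],0.141,94]])

```text
time_s: 1.53
ee_pos: [0.3931, -0.1305, 0.2525]
tool_rot: [0.499, -0.5, 0.501, -0.5]
contact_force: [0.9, -0.3, -0.3]
finger_gap: 1.002
```

```bash
python3 -c "
from h import *
goto([.46,.035,.27],-90)
o=robot.get_obs();snap('wrist','w1.png');c=cam('wrist',o)
for n,z in [('cap',.094),('hub',.012),('first_a',.032),('first_a_tooth',.032)]:
  for r in finder.recognise('wrist',n):
    p=np.array(r['point'])[::-1]; print(n,round(r['confidence'],2),np.round(p,1),np.round(unproj(c,p,z)[0],3))
snap('top','t1.png')
"
```

```text
pos [ 0.3931 -0.1305  0.2525] yaw -90.2 q6 1.08 -> shift [-0.4142 -0.0438  0.166 ] turn -0.0009
cap 0.68 [125.2 116.8] [0.479 0.028 0.094]
hub 0.86 [173.8 111.2] [0.49  0.004 0.012]
first_a 0.57 [155.9 133.9] [0.462 0.022 0.032]
first_a_tooth 0.39 [354.1 175.9] [ 0.409 -0.228  0.032]
```

View pics/w1.png

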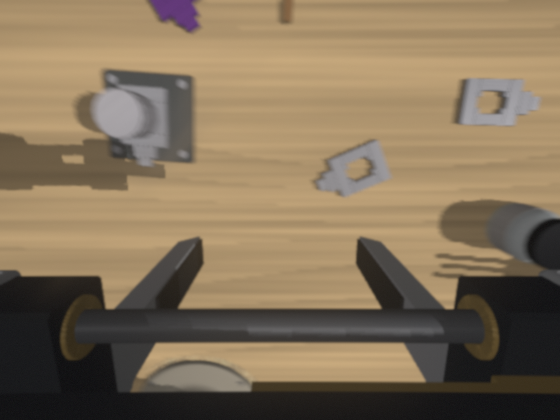

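Wrist view: the hub base's four bolts are at (112,79), (181,86), (184,155) and (118,150). Plates show at (360,168) and (490,102), and the jar is at lower right.

```bash
python3 -c "
from h import *
c=cam('wrist')
w=unproj(c,np.array([[112,79],[181,86],[184,155],[118,150]],float),.013);print(w,w.mean(0))
for a,b in [(0,1),(3,2),(0,3),(1,2)]: d=w[b]-w[a];print(np.hypot(*d[:2]),np.degrees(np.arctan2(d[1],d[0])))
# cap circle from top of the image
goto([.48,.03,.27],-90)
"
```

```text
[[ 0.52647543  0.07372707  0.013     ]
 [ 0.51872167 -0.01106009  0.013     ]
 [ 0.43353943 -0.00816101  0.013     ]
 [ 0.4398865   0.07771961  0.013     ]] [0.47965576 0.03305639 0.013     ]
0.08514095894547707 -95.22514741402428
0.08611484432147812 -94.22679831321757
0.08668093307928028 177.3600115690671
0.0852315602687102 178.05075877030015
pos [ 0.3922 -0.1331  0.2518] yaw -90.0 q6 1.08 -> shift [-0.408  -0.0455  0.2192] turn -0.0002
```

Emit:
drive_tool(motion=[[[-0.07,-0.01,0.02],0,94],[[-0.14,-0.02,0.04],0.004,94],[[-0.21,-0.03,0.06],0.008,94],[[-0.28,-0.04,0.08],0.012,94],[[-0.35,-0.045,0.1],0.017,94],[[-0.41,-0.045,0.12],0.017,94],[[-0.415,-0.045,0.12],0.017,94],[[-0.415,-0.045,0.12],0.017,94],[[-0.415,-0.045,0.12],0.017,94],[[-0.415,-0.045,0.12],0.017,94]])

```text
time_s: 2.67
ee_pos: [0.4402, 0.0319, 0.2696]
tool_rot: [0.486, -0.514, 0.514, -0.485]
contact_force: [0.0, -0.3, -0.7]
finger_gap: 1.002
```

```bash
python3 -c "
from h import *
o=robot.get_obs();im=snap('wrist','w2.png');c=cam('wrist',o);print(o['ee_pos'],yaw(o))
print('hub proj',proj(c,[[.48,.033,.013],[.48,.033,.094]]))
cv2.imwrite('pics/w2c.png',cv2.resize(im[0:240,140:420,::-1],(700,600),interpolation=cv2.INTER_CUBIC))
"
```

```text
[0.44020862 0.03187222 0.26963447] -93.21987162844636
hub proj [[276.08693923 155.25067681]
 [275.42300839 160.38824823]]
```

View pics/w2c.png

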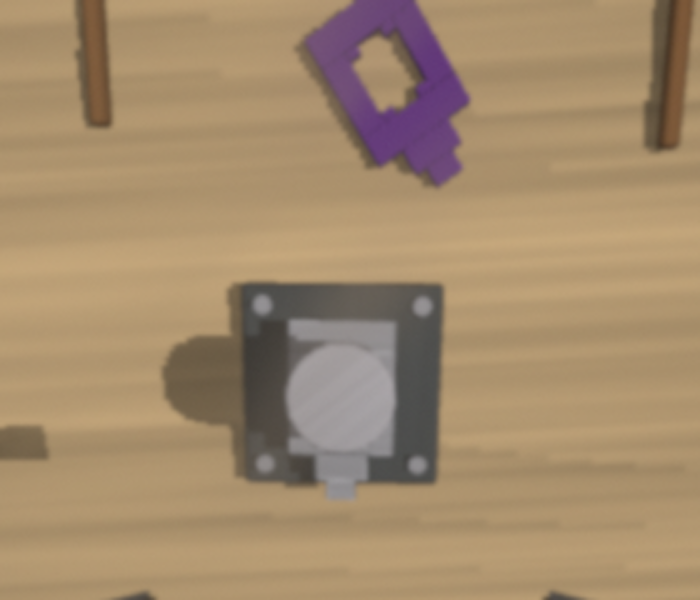

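Crop shows the bolts at (262,304), (423,306), (418,465) and (265,463), the cap centred at (341,398), and the first tooth pointing down, which is world -x.

```bash
python3 -c "
from h import *
c=cam('wrist')
f=lambda a:(np.array(a,float)+.5)/2.5-.5+[140,0]
w=unproj(c,f([[262,304],[423,306],[418,465],[265,463]]),.013);print(w,w.mean(0))
for a,b in [(0,1),(3,2),(0,3),(1,2)]: d=w[b]-w[a];print(np.hypot(*d[:2]),np.degrees(np.arctan2(d[1],d[0])))
cp=unproj(c,f([[341,398]]),.094)[0];print(cp)
print('tooth tip',unproj(c,f([[341,499]]),.032))
goto([cp[0],cp[1],.062],-93.2)
"
```

```text
[[ 0.52742747  0.07293888  0.013     ]
 [ 0.52151955 -0.01350457  0.013     ]
 [ 0.43522388 -0.00786135  0.013     ]
 [ 0.44124908  0.07851799  0.013     ]] [0.481355   0.03252274 0.013     ]
0.0866451052917217 -93.9097648817748
0.08658921805147692 -93.99008352090932
0.08635879189760141 176.29589647247616
0.08647999146671174 176.25852458015586
[0.48171022 0.03230301 0.094     ]
tooth tip [[0.422086   0.03640211 0.032     ]]
pos [0.4403 0.032  0.2697] yaw -93.2 q6 1.54 -> shift [-0.0066  0.5193  0.1034] turn -0.0001
```

Emit:
drive_tool(motion=[[[-0.006,0,0.09],0.004,94],[[-0.006,0.09,0.103],0.004,94],[[-0.006,0.18,0.103],0.004,94],[[-0.006,0.27,0.103],0.004,94],[[-0.006,0.35,0.103],0.004,94],[[-0.006,0.43,0.103],0.004,94],[[-0.006,0.49,0.103],0.004,94],[[-0.006,0.52,0.103],0.004,94],[[-0.006,0.52,0.103],0.004,40],[[-0.006,0.52,0.103],0.004,40]])

```text
time_s: 3.55
ee_pos: [0.4815, 0.0329, 0.0617]
tool_rot: [-0.483, 0.517, -0.516, 0.482]
contact_force: [-0.1, 0.5, 0.7]
finger_gap: 0.897
```

Emit:
drive_tool(motion=[[[0,0,0],0,40],[[0,0,0],0,40],[[0,0,0],0,40],[[0,0,0],0,40],[[0,0,0],0,40],[[0,-0.04,0],0,40],[[0,-0.1,0],0,40],[[0,-0.16,0],0,40],[[0,-0.2,0],0,40],[[0,-0.2,0],0,40]])

```text
time_s: 4.38
ee_pos: [0.4842, 0.0339, 0.145]
tool_rot: [0.482, -0.514, 0.518, -0.485]
contact_force: [-0.3, -0.4, -2.4]
finger_gap: 0.53
```

```bash
python3 -c "
from h import *
o=robot.get_obs();print(o['finger_gap'],o['contact_force'])
goto([.48,.24,.07],-93.9)"
```

```text
0.5301594323024529 [-0.28510595 -0.37337337 -2.41698614]
pos [0.4842 0.0339 0.145 ] yaw -93.8 q6 1.56 -> shift [-0.5135  0.1876 -0.0443] turn 0.0007
```

Emit:
drive_tool(motion=[[[-0.1,0,0],0,40],[[-0.2,0,-0.02],0,40],[[-0.3,0,-0.03],0,40],[[-0.4,0.0,-0.04],0,40],[[-0.5,0.07,-0.044],0,40],[[-0.513,0.15,-0.044],0,40],[[-0.513,0.23,-0.044],0,40],[[-0.513,0.29,-0.044],0,40],[[-0.513,0.31,-0.044],0,40],[[-0.513,0.32,-0.044],0,40]])

```text
time_s: 5.22
ee_pos: [0.4733, 0.2388, 0.0123]
tool_rot: [-0.486, 0.518, -0.515, 0.48]
contact_force: [-11.2, -1.8, 28.2]
finger_gap: 0.533
```

Emit:
drive_tool(motion=[[[0,0.004,0],0,40],[[0,0.008,0],0,40],[[0,0.012,0],0,40],[[0,0.012,0],0,94],[[0,0.012,0],0,94],[[0,0.012,0],0,94],[[0,0.012,0],0,94],[[0,0.012,0],0,94],[[0,-0.05,0],0,94],[[0,-0.14,0],0,94]])

```text
time_s: 6.05
ee_pos: [0.4749, 0.2387, 0.0673]
tool_rot: [-0.486, 0.518, -0.515, 0.48]
contact_force: [0.4, 0.5, -0.2]
finger_gap: 0.983
```

```bash
python3 -c "
from h import *
o=robot.get_obs();print(o['finger_gap'],o['contact_force'])
goto([.44,.033,.27],-93.9)"
```

```text
0.9830949741639787 [ 0.43722995  0.4746879  -0.2131605 ]
pos [0.4749 0.2387 0.0673] yaw -93.8 q6 1.97 -> shift [ 0.5189 -0.5068 -0.0531] turn 0.0005
```

```bash
cat >> h.py <<'E'
from scipy.optimize import minimize
OUT=np.array([[-28,-35],[28,-35],[28,35],[13.5,35],[13.5,48],[7,48],[7,60],[-7,60],[-7,48],[-13.5,48],[-13.5,35],[-28,35]])/1e3
HOL=np.array([[-14,-14],[-7,-14],[-7,-19],[7,-19],[7,-14],[14,-14],[14,14],[7,14],[7,19],[-7,19],[-7,14],[-14,14]])/1e3
S=4
def render(c,x,z0=0.,h=.008):
    """x=(px,py,tooth dir rad) -> mask"""
    a=x[2]-np.pi/2; r=np.array([[np.cos(a),-np.sin(a)],[np.sin(a),np.cos(a)]])
    def P(q,z): 
        w=np.c_[q@r.T+x[:2],np.full(len(q),z)]; return proj(c,w)
    def fill(polys):
        m=np.zeros((420,560),np.uint8)
        for p in polys: cv2.fillPoly(m,[np.round(p*256).astype(np.int32)],255,cv2.LINE_AA,8)
        return m
    b,t=P(OUT,z0),P(OUT,z0+h); n=len(b)
    m=fill([b])|fill([t])
    for i in range(n): m|=fill([np.array([b[i],b[(i+1)%n],t[(i+1)%n],t[i]])])
    hole=np.minimum(fill([P(HOL,z0)]),fill([P(HOL,z0+h)]))
    return np.minimum(m,255-hole)/255.
def fit(c,region,z0=0.,inits=None):
    reg=cv2.GaussianBlur(region.astype(np.float32),(0,0),.7)
    ys,xs=np.nonzero(region); ctr=unproj(c,[[xs.mean(),ys.mean()]],z0+.004)[0]
    loss=lambda x: np.abs(cv2.GaussianBlur(render(c,x,z0).astype(np.float32),(0,0),.7)-reg).sum()/region.sum()
    best=None
    for a in np.radians(np.arange(0,360,30)):
        x0=np.r_[ctr[:2]-.006*np.array([np.cos(a),np.sin(a)]),a]
        f=loss(x0)
        if best is None or f<best[0]: best=(f,x0)
    x=best[1]
    for s in [.01,.003]:
        sim=np.vstack([x]+[x+d for d in np.diag([s,s,s*20])])
        q=minimize(loss,x,method='Nelder-Mead',options=dict(initial_simplex=sim,xatol=1e-4,fatol=1e-5,maxiter=200));x=q.x
    return x,q.fun
def plates(camname,name=None,zmin=0):
    o=robot.get_obs();im=snap(camname,name);c=cam(camname,o);hsv=cv2.cvtColor(im,cv2.COLOR_RGB2HSV);out=[]
    for r in finder.silhouettes(camname,'plate1'):
        m=np.array(r['region'])
        if m.sum()<60: continue
        sat=np.median(hsv[m][:,1])
        if sat>110: continue
        x,f=fit(c,m); print('plate pos',np.round(x[:2],4),'tooth %.1f'%np.degrees(x[2]),'loss %.2f'%f,'conf %.2f'%r['confidence'],'sat',sat,'px',m.sum()); out.append((x,m))
    return im,c,out
E
python3 -c "
from h import *
im,c,o=plates('top','t2.png')"
```

```text
plate pos [ 0.4145 -0.2425] tooth 116.3 loss 0.28 conf 0.88 sat 5.0 px 491
plate pos [ 0.6555 -0.2863] tooth 256.3 loss 0.22 conf 0.78 sat 6.0 px 477
plate pos [ 0.5001 -0.4057] tooth 269.8 loss 0.32 conf 0.59 sat 5.0 px 459
```

Emit:
drive_tool(motion=[[[0,-0.1,0],-0.04,94],[[0,-0.2,0],-0.08,94],[[0.1,-0.27,-0.02],-0.12,94],[[0.2,-0.28,-0.04],-0.16,94],[[0.3,-0.28,-0.05],-0.2,94],[[0.4,-0.28,-0.06],-0.24,94],[[0.5,-0.28,-0.08],-0.28,94],[[0.6,-0.28,-0.1],-0.32,94],[[0.7,-0.28,-0.1],-0.36,94],[[0.8,-0.28,-0.1],-0.38,94]])

```text
time_s: 6.98
ee_pos: [0.4201, -0.0393, 0.1815]
tool_rot: [0.684, -0.178, 0.177, -0.684]
contact_force: [1.2, 0.4, -0.3]
finger_gap: 1.0
```

```bash
python3 -c "
from h import *
goto([.38,-.25,.18],22)"
```

```text
pos [ 0.4201 -0.0393  0.1815] yaw -29.1 q6 0.25 -> shift [ 0.1684  0.0037 -0.5092] turn -0.2839
```

```bash
python3 -c "
from h import *
goto([.432,-.278,.18],26)"
```

```text
pos [ 0.4201 -0.0393  0.1815] yaw -29.1 q6 0.25 -> shift [ 0.3161  0.0037 -0.5071] turn -0.3061
```

Emit:
drive_tool(motion=[[[0.04,0,-0.06],-0.038,94],[[0.08,0,-0.12],-0.076,94],[[0.12,0,-0.18],-0.114,94],[[0.16,0,-0.25],-0.152,94],[[0.2,0,-0.32],-0.19,94],[[0.24,0,-0.4],-0.228,94],[[0.28,0,-0.46],-0.266,94],[[0.316,0,-0.507],-0.306,94],[[0.316,0,-0.507],-0.306,94],[[0.316,0,-0.507],-0.306,94]])

```text
time_s: 7.82
ee_pos: [0.4316, -0.2773, 0.1809]
tool_rot: [-0.689, -0.156, 0.156, 0.69]
contact_force: [0.4, 0.5, 0.7]
finger_gap: 0.998
```

Emit:
drive_tool(motion=[[[0,0,0],0,94],[[0,0,0],0,94],[[0,0,0],0,94],[[0,0,0],0,94],[[0,0,0],0,94],[[0,0,0],0,94],[[0,0,0],0,94],[[0,0,0],0,94],[[0,0,0],0,94],[[0,0,0],0,94]])

```text
time_s: 8.65
ee_pos: [0.4318, -0.2766, 0.1819]
tool_rot: [0.689, 0.157, -0.157, -0.689]
contact_force: [0.1, -0.3, 0.4]
finger_gap: 0.998
```

```bash
python3 -c "
from h import *
im,c,o=plates('wrist','w3.png')
for x,m in o:
  e=cv2.morphologyEx((render(c,x)>.5).astype(np.uint8),cv2.MORPH_GRADIENT,np.ones((2,2)));im[e>0]=[255,0,0]
cv2.imwrite('pics/w3o.png',im[:,:,::-1])
goto([.4145,-.2425,.002],26)"
```

```text
plate pos [ 0.4998 -0.4077] tooth 89.4 loss 1.28 conf 0.67 sat 5.0 px 1078
plate pos [ 0.4149 -0.244 ] tooth 113.3 loss 0.10 conf 0.57 sat 12.0 px 3026
plate pos [ 0.6534 -0.2869] tooth 76.2 loss 0.90 conf 0.55 sat 5.0 px 1444
pos [ 0.4318 -0.2767  0.1819] yaw 25.7 q6 -1.15 -> shift [-0.002   0.4498  0.0958] turn -0.0018
```

View pics/w3o.png

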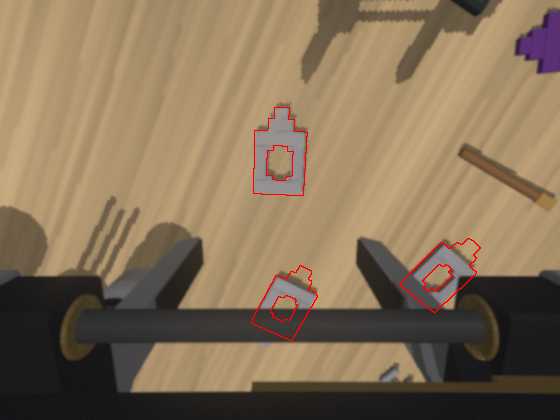

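The overlay fits plate C well: (0.4149,-0.244), tooth 113.3°. The two other outlines are partly hidden by the gripper and I ignore them. Grasping.

Emit:
drive_tool(motion=[[[-0.003,0.04,0.05],0.013,94],[[-0.003,0.12,0.092],0.013,94],[[-0.003,0.2,0.092],0.013,94],[[-0.003,0.28,0.092],0.013,94],[[-0.003,0.35,0.092],0.013,94],[[-0.003,0.4,0.092],0.013,94],[[-0.003,0.43,0.092],0.013,94],[[-0.003,0.445,0.092],0.013,94],[[-0.003,0.45,0.092],0.013,94],[[-0.003,0.45,0.092],0.013,45]])

```text
time_s: 9.58
ee_pos: [0.415, -0.2442, 0.0019]
tool_rot: [0.693, 0.143, -0.143, -0.692]
contact_force: [-0.2, 0.4, 0.5]
finger_gap: 0.965
```

Emit:
drive_tool(motion=[[[0,0,0],0,45],[[0,0,0],0,45],[[0,0,0],0,45],[[0,0,0],0,45],[[0,0,0],0,45],[[0,-0.03,0],0,45],[[0,-0.1,0],0,45],[[0,-0.2,0],0,45],[[0,-0.3,0],0,45],[[0,-0.37,0],0,45]])

```text
time_s: 10.42
ee_pos: [0.4154, -0.2444, 0.153]
tool_rot: [0.693, 0.144, -0.142, -0.692]
contact_force: [0.6, 0.2, -2.0]
finger_gap: 0.592
```

```bash
python3 -c "
from h import *
o=robot.get_obs();print(o['finger_gap'],o['contact_force'])
snap('wrist','w4.png')
goto([.4814,.0325,.15],-93.8)"
```

```text
0.5923875334726221 [ 0.61302439  0.1844509  -1.99466125]
pos [ 0.4181 -0.2465  0.1577] yaw 23.4 q6 -1.08 -> shift [0.4218 0.0192 0.5776] turn -0.3491
```

View pics/w4.png

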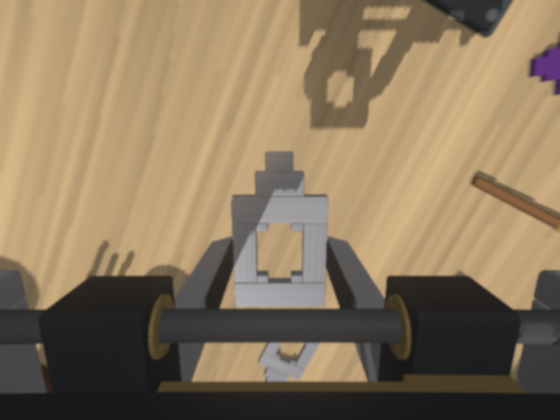

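Plate gripped squarely: gap 55.7 mm, weight 2 N. I'll move it to the hub while turning and fit the plate in the hand.

Emit:
drive_tool(motion=[[[0.03,0,0.05],0.036,45],[[0.07,0,0.1],0.073,45],[[0.11,0,0.15],0.11,45],[[0.15,0,0.2],0.146,45],[[0.19,0,0.26],0.183,45],[[0.23,0,0.32],0.22,45],[[0.27,0,0.37],0.257,45],[[0.31,0,0.42],0.294,45],[[0.35,0,0.47],0.33,45],[[0.38,0,0.52],0.36,45]])

```text
time_s: 11.3
ee_pos: [0.4721, 0.0087, 0.1495]
tool_rot: [-0.661, 0.252, -0.252, 0.661]
contact_force: [-0.0, 0.1, -2.0]
finger_gap: 0.588
```

```bash
cat >> h.py <<'E'
def inhand(off=.002,name=None):
    """plate in the hand: (along tool z, along tool x) of the hole centre from TCP, tooth angle from tool z"""
    o=robot.get_obs();im=snap('wrist',name);c=cam('wrist',o);a=np.radians(yaw(o))
    B=np.array([[-np.sin(a),np.cos(a)],[np.cos(a),np.sin(a)]])
    g=[r for r in finder.silhouettes('wrist','plate1') if np.array(r['region'])[175:300,235:325].mean()>.3]
    if not g: print('none');return
    m=np.array(g[0]['region']);x,f=fit(c,m,o['ee_pos'][2]-off)
    m2=m.copy();e=cv2.morphologyEx((render(c,x,o['ee_pos'][2]-off)>.5).astype(np.uint8),cv2.MORPH_GRADIENT,np.ones((2,2)));im=im.copy();im[e>0]=[255,0,0]
    if name: cv2.imwrite('pics/o'+name,im[:,:,::-1])
    print('in hand z,x mm',np.round(B@(x[:2]-o['ee_pos'][:2])*1e3,1),'ang %.1f'%(np.degrees(x[2])-yaw(o)-90),'loss %.2f'%f,m.sum())
E
python3 -c "
from h import *
goto([.4814,.0325,.15],-93.8)
inhand(.002,'h1.png')"
```

```text
pos [0.4721 0.0087 0.1495] yaw -41.7 q6 0.60 -> shift [-0.0223 -0.0013  0.0598] turn 0.2892
in hand z,x mm [0.5 0.7] ang 0.6 loss 0.09 9922
```

Emit:
drive_tool(motion=[[[-0.005,0,0.02],0.04,45],[[-0.01,0,0.03],0.08,45],[[-0.015,0,0.045],0.12,45],[[-0.022,0,0.06],0.16,45],[[-0.022,0,0.06],0.2,45],[[-0.022,0,0.06],0.24,45],[[-0.022,0,0.06],0.289,45],[[-0.022,0,0.06],0.289,45],[[-0.022,0,0.06],0.289,45],[[-0.022,0,0.06],0.289,45]])

```text
time_s: 12.23
ee_pos: [0.4808, 0.0305, 0.1496]
tool_rot: [-0.485, 0.515, -0.514, 0.485]
contact_force: [0.5, 0.2, -2.4]
finger_gap: 0.589
```

```bash
python3 -c "
from h import *
goto([.4814,.0325,.032],-93.8)
o=robot.get_obs();im=snap('wrist');c=cam('wrist',o)
print(proj(c,[[.4814,.0325,.086],[.4814,.0325,.15]]))
cv2.imwrite('pics/w5c.png',cv2.resize(im[140:320,190:370,::-1],(600,600),interpolation=cv2.INTER_CUBIC))
"
```

```text
pos [0.4808 0.0305 0.1496] yaw -93.4 q6 1.55 -> shift [-0.0052  0.2939  0.0012] turn 0.0023
[[275.6461829  221.32683173]
 [274.47459203 250.40870661]]
```

View pics/w5c.png

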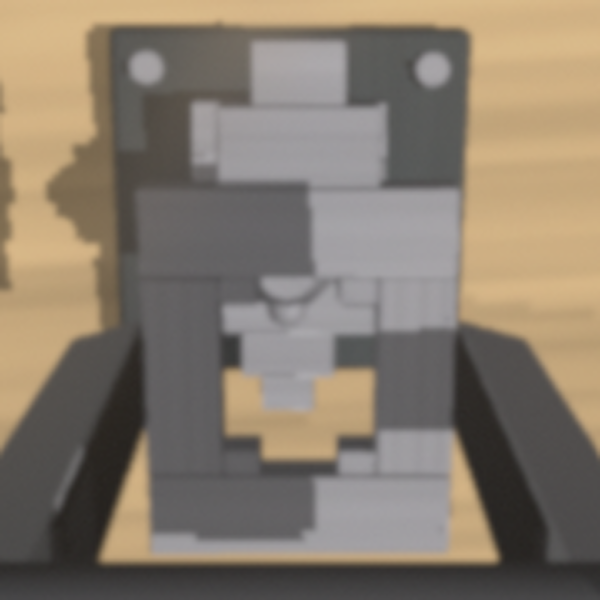

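Emit:
drive_tool(motion=[[[-0.005,0,0.0],0.002,45],[[-0.005,0,0.0],0.002,45],[[-0.005,0.05,0.0],0.002,45],[[-0.005,0.1,0.0],0.002,45],[[-0.005,0.13,0.0],0.002,45],[[-0.005,0.16,0.0],0.002,45],[[-0.005,0.18,0.0],0.002,45],[[-0.005,0.19,0.0],0.002,45],[[-0.005,0.2,0.0],0.002,45],[[-0.005,0.2,0.0],0.002,45]])

```text
time_s: 13.12
ee_pos: [0.4813, 0.033, 0.0696]
tool_rot: [-0.483, 0.517, -0.516, 0.483]
contact_force: [0.1, -0.6, -2.7]
finger_gap: 0.588
```

```bash
python3 -c "
from h import *
o=robot.get_obs();print(o['contact_force'],o['moment'])
goto([.4814,.0325,.0345],-93.8)"
```

```text
[ 0.11191082 -0.55331438 -2.68948117] [0.08909619 0.04706609 0.02606808]
pos [0.4813 0.033  0.0696] yaw -93.8 q6 1.56 -> shift [0.0013 0.0877 0.0004] turn -0.0001
```

Emit:
drive_tool(motion=[[[0,0.03,0],0,45],[[0,0.055,0],0,45],[[0,0.075,0],0,45],[[0,0.083,0],0,45],[[0,0.087,0],0,45],[[0,0.087,0],0,45],[[0,0.087,0],0,94],[[0,0.087,0],0,94],[[0,0.087,0],0,94],[[0,0.087,0],0,94]])

```text
time_s: 13.95
ee_pos: [0.4819, 0.033, 0.0355]
tool_rot: [0.483, -0.516, 0.517, -0.483]
contact_force: [-0.7, -0.7, 0.5]
finger_gap: 0.835
```

Emit:
drive_tool(motion=[[[0,0,0],0,94],[[0,-0.04,0],0,94],[[0,-0.12,0],0,94],[[0,-0.2,0],0,94],[[0,-0.3,0],0,94],[[0,-0.4,0],0,94],[[0,-0.45,0],0,94],[[0,-0.45,0],0,94],[[0,-0.45,0],0,94],[[0,-0.45,0],0,94]])

```text
time_s: 14.78
ee_pos: [0.4803, 0.0331, 0.2139]
tool_rot: [-0.484, 0.517, -0.516, 0.482]
contact_force: [-0.4, -0.4, -1.2]
finger_gap: 0.999
```

```bash
python3 -c "
from h import *
o=robot.get_obs();im=snap('wrist');c=cam('wrist',o)
print(proj(c,[[.4814,.0325,.04]]))
cv2.imwrite('pics/w6c.png',cv2.resize(im[100:300,180:380,::-1],(600,600),interpolation=cv2.INTER_CUBIC))
plates('top')
goto([.69,-.25,.18],-12)
goto([.54,-.406,.18],0)
"
```

```text
[[279.00424336 194.03363457]]
plate pos [ 0.6542 -0.2863] tooth 258.8 loss 0.23 conf 0.62 sat 6.0 px 509
plate pos [ 0.5002 -0.4053] tooth 269.7 loss 0.31 conf 0.61 sat 5.0 px 443
plate pos [0.429  0.0411] tooth 335.8 loss 3.29 conf 0.50 sat 5.0 px 125
pos [0.4802 0.0331 0.2132] yaw -93.8 q6 1.56 -> shift [0.6711 0.0831 0.5707] turn -0.4546
pos [0.4802 0.0331 0.2132] yaw -93.8 q6 1.56 -> shift [1.0853 0.0831 0.2227] turn 0.4787
```

View pics/w6c.png

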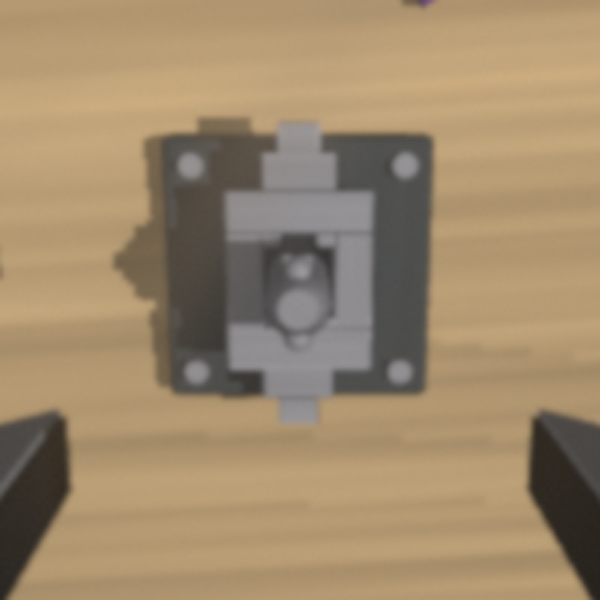

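```bash
python3 -c "
from h import *
goto([.647,-.325,.19],-11.5)"
```

```text
pos [0.4802 0.0331 0.2132] yaw -93.8 q6 1.56 -> shift [0.8653 0.0581 0.476 ] turn -0.4574
```

Emit:
drive_tool(motion=[[[0.08,0,0.05],-0.035,94],[[0.16,0,0.1],-0.07,94],[[0.24,0,0.15],-0.11,94],[[0.32,0,0.19],-0.15,94],[[0.4,0,0.24],-0.19,94],[[0.48,0.01,0.28],-0.22,94],[[0.56,0.02,0.33],-0.26,94],[[0.64,0.03,0.37],-0.3,94],[[0.72,0.04,0.42],-0.34,94],[[0.8,0.05,0.46],-0.38,94]])

```text
time_s: 15.77
ee_pos: [0.6439, -0.3, 0.1927]
tool_rot: [-0.69, 0.155, -0.154, 0.69]
contact_force: [-0.6, 1.0, 1.0]
finger_gap: 1.002
```

```bash
python3 -c "
from h import *
goto([.647,-.325,.19],-11.5)"
```

```text
pos [ 0.6439 -0.3     0.1927] yaw -25.2 q6 -0.09 -> shift [ 0.0335  0.0068 -0.0532] turn -0.0763
```

Emit:
drive_tool(motion=[[[0.01,0,-0.02],-0.035,94],[[0.033,0,-0.05],-0.076,94],[[0.033,0,-0.05],-0.076,94],[[0.033,0,-0.05],-0.076,94],[[0.033,0,-0.05],-0.076,94],[[0.033,0,-0.05],-0.076,94],[[0.033,0,-0.05],-0.076,94],[[0.033,0,-0.05],-0.076,94],[[0.033,0,-0.05],-0.076,94],[[0.033,0,-0.05],-0.076,94]])

```text
time_s: 16.6
ee_pos: [0.6469, -0.3218, 0.1955]
tool_rot: [0.703, -0.073, 0.073, -0.703]
contact_force: [-0.1, -0.6, -0.1]
finger_gap: 1.0
```

```bash
python3 -c "
from h import *
im,c,o=plates('wrist','w7.png')
x=min(o,key=lambda q:np.hypot(*(q[0][:2]-[.655,-.2865])))[0]
goto([x[0],x[1],.002],np.degrees(x[2])+90)"
```

```text
plate pos [ 0.655  -0.2861] tooth 256.0 loss 0.11 conf 0.74 sat 10.0 px 2602
plate pos [ 0.4883 -0.4092] tooth 317.4 loss 2.51 conf 0.55 sat 5.0 px 694
pos [ 0.6468 -0.3221  0.1954] yaw -11.9 q6 -0.35 -> shift [0.0013 0.4834 0.0921] turn 0.0115
```

Emit:
drive_tool(motion=[[[0.001,0.04,0.05],0.0115,94],[[0.001,0.12,0.092],0.0115,94],[[0.001,0.21,0.092],0.0115,94],[[0.001,0.3,0.092],0.0115,94],[[0.001,0.38,0.092],0.0115,94],[[0.001,0.435,0.092],0.0115,94],[[0.001,0.465,0.092],0.0115,94],[[0.001,0.478,0.092],0.0115,94],[[0.001,0.483,0.092],0.0115,94],[[0.001,0.483,0.092],0.0115,45]])

```text
time_s: 17.53
ee_pos: [0.6557, -0.2869, 0.0029]
tool_rot: [0.702, -0.085, 0.087, -0.702]
contact_force: [0.1, -0.6, 0.2]
finger_gap: 0.96
```

Emit:
drive_tool(motion=[[[0,0,0],0,45],[[0,0,0],0,45],[[0,0,0],0,45],[[0,0,0],0,45],[[0,0,0],0,45],[[0,-0.03,0],0,45],[[0,-0.1,0],0,45],[[0,-0.2,0],0,45],[[0,-0.3,0],0,45],[[0,-0.37,0],0,45]])

```text
time_s: 18.37
ee_pos: [0.6557, -0.2868, 0.1544]
tool_rot: [0.702, -0.085, 0.087, -0.701]
contact_force: [-0.1, -0.0, -2.0]
finger_gap: 0.589
```

```bash
python3 -c "
from h import *
o=robot.get_obs();print(o['finger_gap'],o['contact_force'])
inhand(.002,'h2.png')
goto([.4814,.0325,.15],-93.8)"
```

```text
0.588650017592267 [-0.07264595 -0.00736464 -1.96756256]
in hand z,x mm [ 0. -0.] ang 0.3 loss 0.26 8618
pos [ 0.6582 -0.2881  0.1575] yaw -14.0 q6 -0.27 -> shift [-0.6223  0.0189  0.6712] turn 0.4435
```

Emit:
drive_tool(motion=[[[-0.04,0,0.05],0.03,45],[[-0.1,0,0.11],0.065,45],[[-0.16,0,0.17],0.1,45],[[-0.22,0,0.24],0.14,45],[[-0.28,0,0.31],0.18,45],[[-0.34,0,0.38],0.22,45],[[-0.4,0,0.44],0.26,45],[[-0.46,0,0.5],0.3,45],[[-0.52,0,0.56],0.34,45],[[-0.57,0,0.62],0.38,45]])

```text
time_s: 19.3
ee_pos: [0.4902, 0.0109, 0.1485]
tool_rot: [0.533, -0.467, 0.465, -0.531]
contact_force: [0.2, 0.6, -1.9]
finger_gap: 0.588
```

```bash
python3 -c "
from h import *
goto([.4814,.0325,.15],-93.8)"
```

```text
pos [0.4902 0.0109 0.1485] yaw -82.5 q6 1.32 -> shift [-0.0563 -0.0038 -0.0148] turn 0.0629
```

Emit:
drive_tool(motion=[[[-0.02,0,-0.007],0.03,45],[[-0.056,0,-0.015],0.063,45],[[-0.056,0,-0.015],0.063,45],[[-0.056,0,-0.015],0.063,45],[[-0.056,0,-0.015],0.063,45],[[-0.056,0,-0.015],0.063,45],[[-0.056,0,-0.015],0.063,45],[[-0.056,0,-0.015],0.063,45],[[-0.056,0,-0.015],0.063,45],[[-0.056,0,-0.015],0.063,45]])

```text
time_s: 20.13
ee_pos: [0.4845, 0.0304, 0.1498]
tool_rot: [-0.485, 0.515, -0.515, 0.485]
contact_force: [0.6, -1.4, -2.0]
finger_gap: 0.589
```

```bash
python3 -c "
from h import *
goto([.4814,.0325,.07],-93.8)
im=snap('wrist')
cv2.imwrite('pics/w8c.png',cv2.resize(im[140:320,190:370,::-1],(600,600),interpolation=cv2.INTER_CUBIC))
"
```

```text
pos [0.4845 0.0304 0.1498] yaw -93.5 q6 1.55 -> shift [-0.0048  0.1995 -0.0081] turn 0.0018
```

View pics/w8c.png

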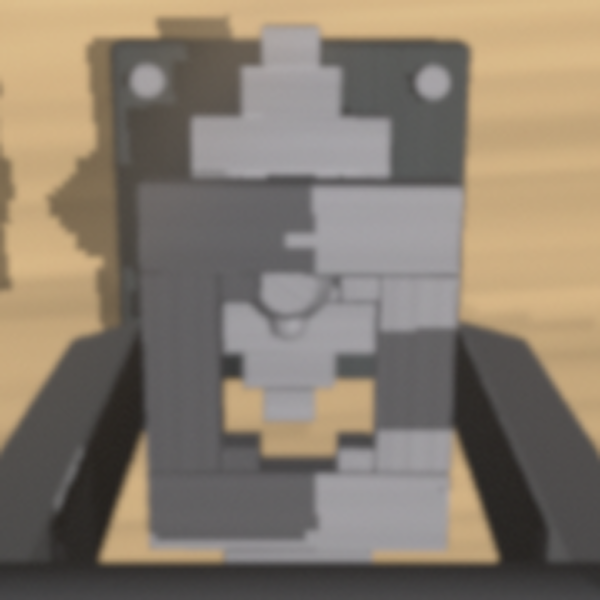

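Held plate sits within about 1 mm of the previous one, with the tooth at the bottom of the picture (-x). Descending.

Emit:
drive_tool(motion=[[[-0.005,0,-0.009],0.002,45],[[-0.005,0,-0.009],0.002,45],[[-0.005,0.05,-0.009],0.002,45],[[-0.005,0.1,-0.009],0.002,45],[[-0.005,0.13,-0.009],0.002,45],[[-0.005,0.16,-0.009],0.002,45],[[-0.005,0.18,-0.009],0.002,45],[[-0.005,0.19,-0.009],0.002,45],[[-0.005,0.2,-0.009],0.002,45],[[-0.005,0.2,-0.009],0.002,45]])

```text
time_s: 21.02
ee_pos: [0.4809, 0.033, 0.0696]
tool_rot: [-0.483, 0.516, -0.516, 0.483]
contact_force: [-0.5, -0.3, -1.3]
finger_gap: 0.59
```

```bash
python3 -c "
from h import *
o=robot.get_obs();print(o['contact_force'],o['moment'])
goto([.4814,.0325,.0425],-93.8)"
```

```text
[-0.50397322 -0.32506084 -1.32413403] [-0.02951247  0.01464235  0.02676551]
pos [0.4809 0.033  0.0696] yaw -93.8 q6 1.56 -> shift [0.0011 0.0678 0.0014] turn -0.0
```

Emit:
drive_tool(motion=[[[0,0.03,0],0,45],[[0,0.05,0],0,45],[[0,0.06,0],0,45],[[0,0.065,0],0,45],[[0,0.067,0],0,45],[[0,0.067,0],0,45],[[0,0.067,0],0,94],[[0,0.067,0],0,94],[[0,0.067,0],0,94],[[0,0.067,0],0,94]])

```text
time_s: 21.85
ee_pos: [0.4814, 0.0329, 0.0435]
tool_rot: [0.483, -0.516, 0.517, -0.483]
contact_force: [-0.5, -0.6, 1.1]
finger_gap: 0.84
```

Emit:
drive_tool(motion=[[[0,0,0],0,94],[[0,-0.04,0],0,94],[[0,-0.12,0],0,94],[[0,-0.2,0],0,94],[[0,-0.3,0],0,94],[[0,-0.36,0],0,94],[[0,-0.38,0],0,94],[[0,-0.38,0],0,94],[[0,-0.38,0],0,94],[[0,-0.38,0],0,94]])

```text
time_s: 22.68
ee_pos: [0.4795, 0.033, 0.1931]
tool_rot: [-0.484, 0.517, -0.515, 0.482]
contact_force: [-0.2, -1.0, 0.9]
finger_gap: 1.005
```

```bash
python3 -c "
from h import *
plates('top')
goto([.5,-.446,.19],0)
"
```

```text
plate pos [ 0.4996 -0.4063] tooth 269.7 loss 0.19 conf 0.69 sat 6.0 px 513
plate pos [0.4275 0.0079] tooth 58.4 loss 1.74 conf 0.55 sat 5.0 px 193
pos [0.4796 0.033  0.1931] yaw -93.8 q6 1.56 -> shift [1.1915 0.0077 0.1304] turn 0.4788
```

```bash
python3 -c "
from h import *
goto([.5,-.368,.19],-180)
"
```

```text
pos [0.4796 0.033  0.1931] yaw -93.8 q6 1.56 -> shift [0.9969 0.0077 0.1174] turn 0.4788
```

Emit:
drive_tool(motion=[[[0.08,0,0.01],0.03,94],[[0.17,0,0.02],0.065,94],[[0.26,0,0.03],0.1,94],[[0.35,0,0.04],0.14,94],[[0.44,0.0,0.05],0.18,94],[[0.53,0.0,0.06],0.22,94],[[0.62,0.0,0.07],0.26,94],[[0.71,0.0,0.085],0.3,94],[[0.8,0.0,0.1],0.34,94],[[0.89,0.0,0.11],0.37,94]])

```text
time_s: 23.62
ee_pos: [0.5007, -0.3267, 0.1933]
tool_rot: [-0.119, 0.698, -0.696, 0.118]
contact_force: [0.2, -0.5, -0.1]
finger_gap: 0.999
```

```bash
python3 -c "
from h import *
goto([.5,-.368,.19],-180)"
```

```text
pos [ 0.5007 -0.3267  0.1933] yaw -160.8 q6 2.11 -> shift [0.0357 0.0083 0.097 ] turn 0.1069
```

Emit:
drive_tool(motion=[[[0.01,0,0.03],0.035,94],[[0.025,0,0.06],0.07,94],[[0.036,0,0.097],0.107,94],[[0.036,0,0.097],0.107,94],[[0.036,0,0.097],0.107,94],[[0.036,0,0.097],0.107,94],[[0.036,0,0.097],0.107,94],[[0.036,0,0.097],0.107,94],[[0.036,0,0.097],0.107,94],[[0.036,0,0.097],0.107,94]])

```text
time_s: 24.45
ee_pos: [0.5008, -0.366, 0.1954]
tool_rot: [0.002, -0.707, 0.707, -0.003]
contact_force: [-0.0, -0.1, -0.1]
finger_gap: 1.003
```

```bash
python3 -c "
from h import *
im,c,o=plates('wrist','w9.png')
x=min(o,key=lambda q:np.hypot(*(q[0][:2]-[.4996,-.4063])))[0]
goto([x[0],x[1],.002],np.degrees(x[2])-90)"
```

```text
Traceback (most recent call last):
ValueError: min() iterable argument is empty
```

```bash
python3 -c "
from h import *
im,c,o=plates('wrist')
hsv=cv2.cvtColor(im,cv2.COLOR_RGB2HSV)
g=((hsv[...,1]<45)&(hsv[...,2]>75)).astype(np.uint8)
n,l,s,ce=cv2.connectedComponentsWithStats(g)
p=proj(c,[[.4996,-.4063,.008]]);print(p)
for i in range(1,n):
  if 1000<s[i,4]<6000:
    print(s[i],ce[i])
    if np.hypot(*(ce[i]-p[0]))<40:
      x,f=fit(c,l==i);print(x[:2],np.degrees(x[2]),f);goto([x[0],x[1],.002],np.degrees(x[2])-90)
"
```

```text
plate pos [ 0.5002 -0.4073] tooth 267.0 loss 0.11 conf 0.79 sat 14.0 px 2666
[[280.29906333 160.14195585]]
[  99    0   49  145 2616] [126.52866972  73.82186544]
[ 399   65   63   77 1888] [424.00158898 107.36016949]
[ 256  106   50   85 2657] [280.39969891 151.82310877]
[ 0.50030058 -0.40631025] 268.62106513258146 0.11433251567204554
pos [ 0.5007 -0.3664  0.1953] yaw -179.6 q6 2.39 -> shift [0.0016 0.4831 0.0997] turn 0.0096
[ 360  237   83   71 1434] [397.73988842 272.05230126]
[ 121  238   78   71 1557] [159.3076429  274.25754656]
```

View pics/w9.png

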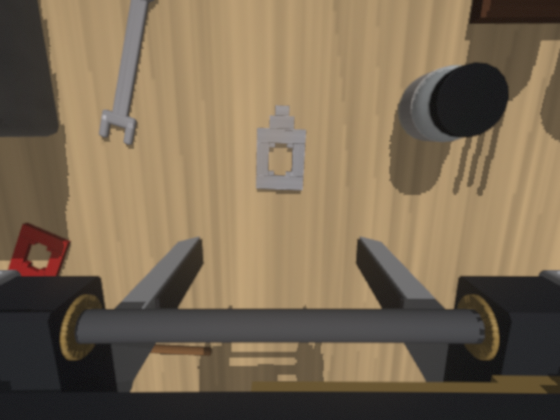

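Plate B is at (280,155), well clear of the jar at (470,100). Two fits agree within 1 mm.

Emit:
drive_tool(motion=[[[0.001,0.04,0.05],0.012,94],[[0.001,0.12,0.1],0.012,94],[[0.001,0.21,0.1],0.012,94],[[0.001,0.3,0.1],0.012,94],[[0.001,0.38,0.1],0.012,94],[[0.001,0.435,0.1],0.012,94],[[0.001,0.465,0.1],0.012,94],[[0.001,0.478,0.1],0.012,94],[[0.001,0.483,0.1],0.012,94],[[0.001,0.483,0.1],0.012,45]])

```text
time_s: 25.48
ee_pos: [0.5012, -0.4073, 0.0028]
tool_rot: [-0.012, -0.707, 0.708, 0.011]
contact_force: [-0.4, 0.2, 0.9]
finger_gap: 0.958
```

Emit:
drive_tool(motion=[[[0,0,0],0,45],[[0,0,0],0,45],[[0,0,0],0,45],[[0,0,0],0,45],[[0,0,0],0,45],[[0,-0.03,0],0,45],[[0,-0.1,0],0,45],[[0,-0.2,0],0,45],[[0,-0.3,0],0,45],[[0,-0.37,0],0,45]])

```text
time_s: 26.32
ee_pos: [0.5012, -0.4072, 0.1542]
tool_rot: [-0.012, -0.706, 0.708, 0.01]
contact_force: [0.4, -0.2, -1.6]
finger_gap: 0.587
```

```bash
python3 -c "
from h import *
o=robot.get_obs();print(o['finger_gap'],o['contact_force'])
inhand(.002,'h3.png')
goto([.4814,.0325,.15],-93.8)"
```

```text
0.5874945367186768 [ 0.43437705 -0.21755005 -1.59361139]
in hand z,x mm [1.2 0.6] ang 0.1 loss 0.09 9976
pos [ 0.5032 -0.4093  0.1569] yaw 178.2 q6 2.38 -> shift [ 0.0896  0.0172 -1.1021] turn -0.489
```

Emit:
drive_tool(motion=[[[0.005,0,-0.08],-0.03,45],[[0.01,0,-0.17],-0.065,45],[[0.02,0,-0.27],-0.1,45],[[0.03,0,-0.37],-0.14,45],[[0.04,0.0,-0.47],-0.18,45],[[0.05,0.0,-0.57],-0.22,45],[[0.06,0.0,-0.67],-0.26,45],[[0.07,0.0,-0.77],-0.3,45],[[0.08,0.0,-0.87],-0.34,45],[[0.085,0.0,-0.97],-0.38,45]])

```text
time_s: 27.25
ee_pos: [0.4766, -0.0156, 0.1486]
tool_rot: [-0.389, 0.592, -0.59, 0.387]
contact_force: [0.6, 0.9, -2.6]
finger_gap: 0.593
```

```bash
python3 -c "
from h import *
goto([.4808,.0325,.15],-93.8)"
```

```text
pos [ 0.4766 -0.0156  0.1486] yaw -113.4 q6 1.80 -> shift [-0.1147 -0.0035 -0.038 ] turn -0.1087
```

Emit:
drive_tool(motion=[[[-0.04,0,-0.01],-0.035,45],[[-0.08,0,-0.025],-0.07,45],[[-0.115,0,-0.038],-0.109,45],[[-0.115,0,-0.038],-0.109,45],[[-0.115,0,-0.038],-0.109,45],[[-0.115,0,-0.038],-0.109,45],[[-0.115,0,-0.038],-0.109,45],[[-0.115,0,-0.038],-0.109,45],[[-0.115,0,-0.038],-0.109,45],[[-0.115,0,-0.038],-0.109,45]])

```text
time_s: 28.08
ee_pos: [0.4834, 0.0299, 0.1499]
tool_rot: [0.482, -0.518, 0.518, -0.482]
contact_force: [-0.1, -0.2, -2.9]
finger_gap: 0.591
```

```bash
python3 -c "
from h import *
goto([.4808,.0325,.07],-93.8)"
```

```text
pos [0.4834 0.0299 0.1499] yaw -94.2 q6 1.56 -> shift [-0.0059  0.1997 -0.0071] turn -0.002
```

Emit:
drive_tool(motion=[[[-0.006,0,-0.007],-0.002,45],[[-0.006,0,-0.007],-0.002,45],[[-0.006,0.05,-0.007],-0.002,45],[[-0.006,0.1,-0.007],-0.002,45],[[-0.006,0.13,-0.007],-0.002,45],[[-0.006,0.16,-0.007],-0.002,45],[[-0.006,0.18,-0.007],-0.002,45],[[-0.006,0.19,-0.007],-0.002,45],[[-0.006,0.2,-0.007],-0.002,45],[[-0.006,0.2,-0.007],-0.002,45]])

```text
time_s: 28.92
ee_pos: [0.4807, 0.0331, 0.0696]
tool_rot: [-0.484, 0.516, -0.516, 0.483]
contact_force: [-0.3, 0.7, -1.5]
finger_gap: 0.585
```

```bash
python3 -c "
from h import *
o=robot.get_obs();print(o['contact_force'],o['moment'])
goto([.4808,.0325,.0505],-93.8)"
```

```text
[-0.33028308  0.66884984 -1.53143727] [ 0.02124766  0.02094544 -0.00760821]
pos [0.4807 0.0331 0.0696] yaw -93.7 q6 1.56 -> shift [0.0016 0.0478 0.0003] turn 0.0005
```

Emit:
drive_tool(motion=[[[0,0.02,0],0,45],[[0,0.035,0],0,45],[[0,0.042,0],0,45],[[0,0.046,0],0,45],[[0,0.048,0],0,45],[[0,0.048,0],0,45],[[0,0.048,0],0,94],[[0,0.048,0],0,94],[[0,0.048,0],0,94],[[0,0.048,0],0,94]])

```text
time_s: 29.75
ee_pos: [0.4813, 0.0331, 0.0509]
tool_rot: [0.483, -0.516, 0.516, -0.484]
contact_force: [1.2, -0.3, -0.4]
finger_gap: 0.837
```

Emit:
drive_tool(motion=[[[0,0,0],0,94],[[0,-0.04,0],0,94],[[0,-0.12,0],0,94],[[0,-0.2,0],0,94],[[0,-0.3,0],0,94],[[0,-0.36,0],0,94],[[0,-0.38,0],0,94],[[0,-0.38,0],0,94],[[0,-0.38,0],0,94],[[0,-0.38,0],0,94]])

```text
time_s: 30.58
ee_pos: [0.4794, 0.0332, 0.2007]
tool_rot: [-0.484, 0.517, -0.515, 0.483]
contact_force: [1.6, -0.6, -0.1]
finger_gap: 1.0
```

```bash
python3 -c "
from h import *
a=snap('wrist','w10.png');b=snap('scene','s10.png')
A=cv2.resize(a[100:300,180:380],(400,400),interpolation=cv2.INTER_CUBIC);B=cv2.resize(b[180:250,275:345],(400,400),interpolation=cv2.INTER_CUBIC)
cv2.imwrite('pics/m10.png',np.hstack([A,B])[:,:,::-1])
t=snap('top','t10.png')
for r in finder.recognise('top','plate1')+[None]+finder.recognise('top','cap'): print(r and (round(r['confidence'],2),np.round(r['point'])))
goto([.44,.239,.2],-93.8)"
```

```text
(0.82, array([133., 363.]))
(0.6, array([189., 270.]))
(0.52, array([262., 259.]))
(0.49, array([268., 258.]))
None
(0.88, array([248., 182.]))
pos [0.4802 0.0332 0.2015] yaw -93.7 q6 1.56 -> shift [-0.507   0.0038 -0.1337] turn 0.0005
```

View pics/m10.png

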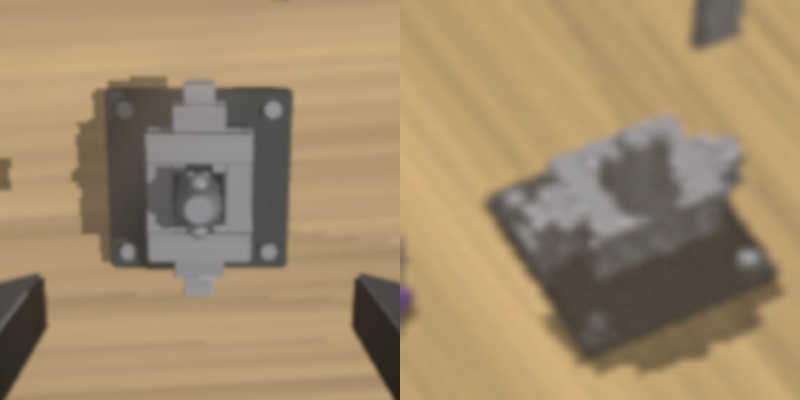

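View pics/t10.png

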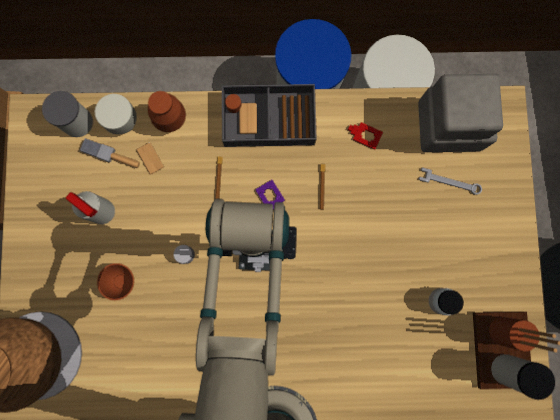

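Emit:
drive_tool(motion=[[[-0.08,0,-0.02],0,94],[[-0.16,0,-0.04],0,94],[[-0.24,0,-0.06],0,94],[[-0.32,0,-0.08],0,94],[[-0.4,0,-0.1],0,94],[[-0.46,0,-0.12],0,94],[[-0.5,0,-0.13],0,94],[[-0.507,0,-0.134],0,94],[[-0.507,0,-0.134],0,94],[[-0.507,0,-0.134],0,94]])

```text
time_s: 31.67
ee_pos: [0.4404, 0.2383, 0.2023]
tool_rot: [0.484, -0.516, 0.516, -0.483]
contact_force: [0.6, -0.6, 0.2]
finger_gap: 0.998
```

```bash
python3 -c "
from h import *
o=robot.get_obs();im=snap('wrist','w11.png');c=cam('wrist',o)
p=proj(c,[[.475,.239,.044]])[0];print(p)
for r in finder.silhouettes('wrist','cap'):
  m=np.array(r['region']).astype(np.uint8);print(r['confidence'],r['point'],m.sum(),cv2.boundingRect(m))
g=cv2.cvtColor(im,cv2.COLOR_RGB2GRAY);k=cv2.HoughCircles(g,cv2.HOUGH_GRADIENT,1,60,param1=80,param2=18,minRadius=15,maxRadius=35)
for q in k[0]: print(q,unproj(c,q[:2],.044))
cv2.imwrite('pics/w11c.png',cv2.resize(im[70:270,180:380,::-1],(600,600)))
"
```

```text
[275.57843282 166.73770447]
0.59 [165.5, 275.5] 1653 (254, 143, 46, 48)
[277.5 167.5  21.3] [[0.47404853 0.23698467 0.044     ]]
```

View pics/w11c.png

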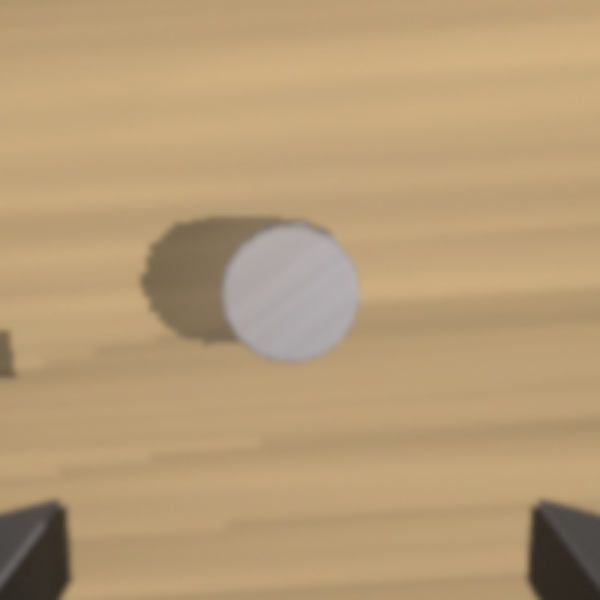

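No other grey plate is on the bench. The cap stands upright at crop (291,292), which is world (0.474,0.237).

```bash
python3 -c "
from h import *
goto([.4743,.2375,.013],-93.8)"
```

```text
pos [0.4407 0.2378 0.2025] yaw -93.8 q6 1.99 -> shift [-0.0047  0.4738  0.0838] turn 0.0001
```

Emit:
drive_tool(motion=[[[-0.004,0.04,0.05],0,94],[[-0.004,0.12,0.084],0,94],[[-0.004,0.2,0.084],0,94],[[-0.004,0.28,0.084],0,94],[[-0.004,0.36,0.084],0,94],[[-0.004,0.42,0.084],0,94],[[-0.004,0.455,0.084],0,94],[[-0.004,0.47,0.084],0,94],[[-0.004,0.473,0.084],0,94],[[-0.004,0.473,0.084],0,40]])

```text
time_s: 32.6
ee_pos: [0.4748, 0.2379, 0.0138]
tool_rot: [0.483, -0.516, 0.516, -0.483]
contact_force: [0.2, 0.0, -0.2]
finger_gap: 0.963
```

Emit:
drive_tool(motion=[[[0,0,0],0,40],[[0,0,0],0,40],[[0,0,0],0,40],[[0,0,0],0,40],[[0,0,0],0,40],[[0,0,0],0,40],[[0,-0.03,0],0,40],[[0,-0.1,0],0,40],[[0,-0.2,0],0,40],[[0,-0.3,0],0,40]])

```text
time_s: 33.43
ee_pos: [0.4725, 0.2378, 0.1334]
tool_rot: [-0.485, 0.517, -0.515, 0.482]
contact_force: [1.1, 0.9, -2.8]
finger_gap: 0.534
```

```bash
python3 -c "
from h import *
o=robot.get_obs();print(o['finger_gap'],o['contact_force'])
goto([.4814,.0325,.14],-93.8)"
```

```text
0.5340867995185592 [ 1.0814014   0.92024772 -2.75441186]
pos [0.4725 0.2378 0.1334] yaw -93.7 q6 1.97 -> shift [ 0.5108 -0.0165  0.0555] turn 0.0005
```

Emit:
drive_tool(motion=[[[0.04,-0.01,0.005],0,40],[[0.12,-0.016,0.01],0,40],[[0.2,-0.016,0.02],0,40],[[0.28,-0.016,0.03],0,40],[[0.36,-0.016,0.04],0,40],[[0.44,-0.016,0.05],0,40],[[0.49,-0.016,0.05],0,40],[[0.511,-0.016,0.05],0,40],[[0.511,-0.016,0.05],0,40],[[0.511,-0.016,0.05],0,40]])

```text
time_s: 34.27
ee_pos: [0.4805, 0.0337, 0.1396]
tool_rot: [-0.483, 0.517, -0.516, 0.483]
contact_force: [0.0, -0.1, -2.1]
finger_gap: 0.536
```

```bash
python3 -c "
from h import *
goto([.4814,.0325,.08],-93.8)"
```

```text
pos [0.4805 0.0337 0.1396] yaw -93.8 q6 1.56 -> shift [0.0029 0.1491 0.0024] turn 0.0002
```

Emit:
drive_tool(motion=[[[0.003,0,0.002],0,40],[[0.003,0.03,0.002],0,40],[[0.003,0.06,0.002],0,40],[[0.003,0.09,0.002],0,40],[[0.003,0.12,0.002],0,40],[[0.003,0.14,0.002],0,40],[[0.003,0.155,0.002],0,40],[[0.003,0.164,0.002],0,40],[[0.003,0.167,0.002],0,40],[[0.003,0.167,0.002],0,40]])

```text
time_s: 35.1
ee_pos: [0.4817, 0.0321, 0.0731]
tool_rot: [0.484, -0.516, 0.516, -0.484]
contact_force: [-0.9, -0.9, -2.5]
finger_gap: 0.533
```

Emit:
drive_tool(motion=[[[0,0.003,0],0,40],[[0,0.006,0],0,40],[[0,0.008,0],0,40],[[0,0.0095,0],0,40],[[0,0.0095,0],0,40],[[0,0.0095,0],0,40],[[0,0.0095,0],0,40],[[0,0.0095,0],0,40],[[0,0.0095,0],0,40],[[0,0.0095,0],0,40]])

```text
time_s: 35.93
ee_pos: [0.4818, 0.0318, 0.0698]
tool_rot: [0.483, -0.516, 0.516, -0.484]
contact_force: [-1.1, -0.1, 5.2]
finger_gap: 0.533
```

Emit:
drive_tool(motion=[[[0,0.0005,0],0,40],[[0,0.001,0],0,40],[[0,0.0015,0],0,40],[[0,0.0015,0],0,40],[[0,0.0015,0],0,40],[[0,0.0015,0],0,40],[[0,0.0015,0],0,40],[[0,0.0015,0],0,40],[[0,0.0015,0],0,40],[[0,0.0015,0],0,40]])

```text
time_s: 36.77
ee_pos: [0.4818, 0.0318, 0.0697]
tool_rot: [0.483, -0.516, 0.516, -0.484]
contact_force: [-2.2, -0.5, 10.0]
finger_gap: 0.537
```

Emit:
drive_tool(motion=[[[0,0.0007,0],0,40],[[0,0.0007,0],0,40],[[0,0.0007,0],0,40],[[0,0.0007,0],0,40],[[0,0.0007,0],0,40],[[0,0.0007,0],0,40],[[0,0.0007,0],0,40],[[0,0.0007,0],0,40],[[0,0.0007,0],0,40],[[0,0.0007,0],0,40]])

```text
time_s: 37.6
ee_pos: [0.4818, 0.0318, 0.0697]
tool_rot: [0.483, -0.516, 0.516, -0.484]
contact_force: [-1.8, 0.5, 10.8]
finger_gap: 0.536
```

Emit:
drive_tool(motion=[[[0,0,0],0,94],[[0,0,0],0,94],[[0,0,0],0,94],[[0,0,0],0,94],[[0,0,0],0,94],[[0,0,0],0,94],[[0,-0.05,0],0,94],[[0,-0.15,0],0,94],[[0,-0.25,0],0,94],[[0,-0.3,-0.05],0,94]])

```text
time_s: 38.43
ee_pos: [0.4671, 0.0326, 0.1926]
tool_rot: [0.481, -0.513, 0.519, -0.486]
contact_force: [1.0, -0.8, 0.4]
finger_gap: 1.004
```

Emit:
drive_tool(motion=[[[0,-0.04,-0.05],0,94],[[0,-0.06,-0.1],0,94],[[0,-0.06,-0.1],0,94],[[0,-0.06,-0.1],0,94],[[0,-0.06,-0.1],0,94],[[0,-0.06,-0.1],0,94],[[0,-0.06,-0.1],0,94],[[0,-0.06,-0.1],0,94],[[0,-0.06,-0.1],0,94],[[0,-0.06,-0.1],0,94]])

```text
time_s: 39.27
ee_pos: [0.4218, 0.0357, 0.212]
tool_rot: [-0.484, 0.516, -0.516, 0.483]
contact_force: [0.0, 0.1, 0.1]
finger_gap: 1.003
```

```bash
python3 -c "
from h import *
a=snap('wrist','w12.png');b=snap('scene','s12.png')
A=cv2.resize(a[60:260,180:380],(400,400),interpolation=cv2.INTER_CUBIC);B=cv2.resize(b[170:250,270:350],(400,400),interpolation=cv2.INTER_CUBIC)
cv2.imwrite('pics/m12.png',np.hstack([A,B])[:,:,::-1])
c=cam('wrist');r=finder.recognise('wrist','cap')
for q in r: print(q['confidence'],unproj(c,np.array(q['point'])[::-1],.1))
o=robot.get_obs();print(o['time_s'],o['ee_pos'])"
```

```text
0.97 [[0.48168407 0.03104703 0.1       ]]
39.4167 [0.4217614  0.03572    0.21231536]
```

View pics/m12.png

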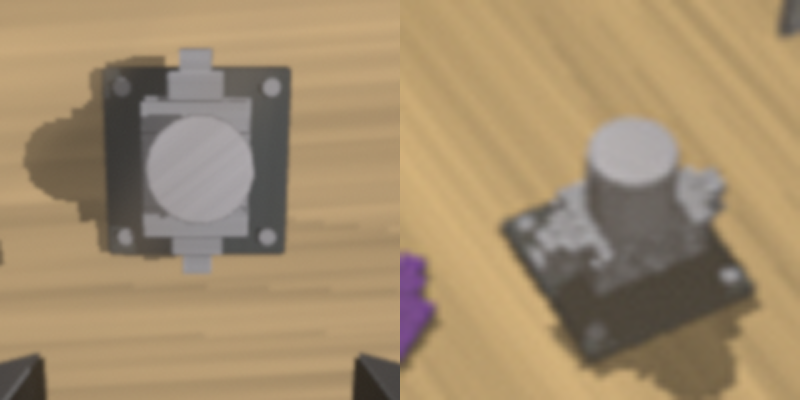

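The cap sits flat and centred on the stack, teeth show at both ends, and the gripper is clear. Handing in.

```bash
python3 -c "
from h import *
print(robot.job_done())"
```

```text
the job is handed in; nothing more can be done
None
```

The job is done and handed in at about 39 s of robot time; `job_done` gave no verdict.

- **Cap off:** I took the cap off the shaft and set it upright on the bench. It touched down at about 28 N wrist force, below the 40 N and 120 N limits.
- **Plates:** There were three loose plates on the bench. I put all of them on the shaft with teeth pointing to world +x, -x, +x, above the first plate, whose tooth points to -x. Each slid down with almost no contact force and stopped at the height expected for its layer.
- **Cap on:** I put the cap back over the shaft and pressed it down. The sensor read 10.8 N, and about 13 N allowing for the cap's weight.

**Last checks:**
- The cap's rim stopped at about 56 mm, which is the top of a four-plate stack.
- The final pictures show the cap level and centred within about 2 mm, with a tooth at each end of the stack and the gripper clear. The scene picture is coarse, so flatness rests mainly on the heights.
- The top view before recapping showed no other grey plate, and the bottle, bowl and jar still standing. I did not look at those three again after that.

**Misreads:**
- The plate finder missed the third plate once. The next look and a separate colour-based fit agreed within about 1 mm.
- One fit of a plate in the gripper gave its tooth direction the wrong way round, because the tooth was hidden. A picture above the stand showed it was right before I lowered it.

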